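# Back the ratchet feed wheel off by one notch

## Task

The feeder has been wound one notch too far: with the fingertips only, lift the pawl off the ratchet wheel by its side peg, tip it right over onto its rest, and then push the wheel backward (its top towards the pawl) by a side pin until a single tooth has passed the pawl's place. Then tip the pawl back down onto the wheel, and push the wheel on gently backward until the next tooth bears against the pawl. Only push, without force, pinch nothing, and leave the loose things round the feeder where they are.

Things in the scene. Friction and masses are not known exactly. Their poses are not given: they have to be found in the camera images.
- feeder: Blank feeder, fixed to the bench: grey base plate 300 x 160 x 12 mm with upright ratchet wheel, pawl, and a rack with pusher. Origin on the bench right below the wheel's centre. x along the plate, away from the pawl (plate x -185 to +115 mm); y along the axle (plate y -65 to +95); z up. The -y side faces the robot within about 20 degrees, so -x (pawl end) is to the robot's left.
- wheel_center (a point): Wheel centre on its axle, 80 mm up. Wheel: dark steel, in the feeder's x-z plane, 12 mm thick (y -6 to +6 mm), 110 mm over 10 saw teeth 11 mm high. On -y only a 32 mm hub disc, 4 mm thick. On +y the 14 mm axle runs to a bearing cheek (x -18 to +18, y +69 to +81 mm, top at z 98 mm); a pinion of 33 mm (y +52 to +64), rack and trough (from y +36, tops below z 67) lie lower.
- wheel (a joint): Turn of the wheel, rad, growing backward: its top moves to feeder -x, towards the pawl. A notch is 0.628. Starts at -0.10 to -0.01; with the pawl down it is stopped at 0 (next notch: 0.628). With the pawl back it turns freely but for 0.1 N m of friction (2 to 3 N at a pin) and stays where left. The pawl falls into the next notch, ahead of its stop, if the wheel stands at 0.25 to 0.60.
- pawl (a joint): Turn of the pawl, rad: 0 with its nose at the bottom of a notch (it leans 50 degrees from upright, towards the wheel), growing as it is lifted; up to 0.2 on a tooth's slope or tip. Balance point at about 0.75; beyond that it falls over by its own weight to its rest at 1.25 and stays. Pushed back past the balance it falls onto the wheel. 90 g, free pivot, no spring.
- pawl_pivot (a point): Fixed pivot pin of the pawl, 63 mm up, at feeder x = -96, y = 0 mm. Its clevis is 26 mm long (x), 36 mm wide (y) and reaches 76 mm up; a stop post 10 mm thick (14 mm wide) stands at x = -120, up to 100 mm. Around: tall equipment in a carton at the robot's left, and a closed flat case, 62 mm high, behind the feeder.
- pawl_peg (a point): Point on the pawl's finger peg at y = -36 mm: a round bar, 10 mm thick, along feeder -y from y -6 to -66 mm (14 mm button at the end), 60 mm from the pivot, moving with the pawl. Down: 37 mm to +x of the pivot, 110 mm up. At balance: right above it, 123 mm up. Lying back: 33 mm to -x, 113 mm up. Between peg, wheel face and hub there is free room for a finger.
- pin0 (a point): Middle (y = +30 mm) of one of five push pins on the wheel's +y face: round, 10 mm thick, along the axle from y +6 to +50 mm, on a 45 mm radius, 72 degrees apart. At wheel = 0 this one is nearest the top, 15 degrees past it on the +x side: the one to push in -x. A finger between the pins finds free room down to z 100 mm.
- ring_clamp: Bystander, loose: grey metal ring clamp with wing screw, 70 x 49 x 20 mm, beyond the +x end of the feeder. Origin under its middle.
- centring_ring: Bystander, loose: flat centring ring with black O-ring, 37 mm across, 9 mm high, on the robot's side of the feeder. Origin under its middle.
- blank_cap: Bystander, loose: round metal cap, 40 mm across, 6 mm high, on the robot's side of the feeder. Origin under its middle.
- driver_yellow: Bystander, loose: screwdriver with yellow handle, 150 mm long, 22 mm thick, on the robot's side of the feeder. Origin under its middle.
- marker_2: Bystander, loose: marker pen, 126 mm long, 14 mm thick, beyond the pawl's end (-x) of the feeder. Origin under its middle.
- dish_pink: Bystander, loose: small open pink dish, 60 mm across, 12 mm high, beyond the +x end of the feeder. Origin under its middle.

How it is judged:
On the way, in this order (a step that is already met when the one before it is completed fails the run):
1. the pawl is tipped over and lies back on its rest, the wheel not yet turned (value of joint pawl above 1.1 rad and value of joint wheel below 0.12 rad), for 0.2 s.
2. with the pawl back, the wheel is pushed backward so that one tooth has passed (value of joint pawl above 1.05 rad and value of joint wheel between 0.22 and 0.72 rad), for 0.1 s.
3. the pawl is down on the wheel again, in the next notch (value of joint pawl below 0.17 rad and value of joint wheel between 0.2 and 0.72 rad), for 0.2 s.
At the end, for the whole second after the job is handed in: The wheel stands one notch further back, 0.57 to 0.69 rad, its tooth against the pawl; the pawl is down in that notch (below 0.06 rad); both are at rest (value of joint wheel between 0.57 and 0.69 rad and value of joint pawl below 0.06 rad and velocity of joint wheel between -0.05 and 0.05 rad/s and velocity of joint pawl between -0.05 and 0.05 rad/s); the robot touches nothing.
It fails at once if the wheel runs back far beyond one notch (over 0.85 rad) (value of joint wheel above 0.85 rad).
It fails at once if the wheel is wound forward (below -0.3 rad) (value of joint wheel below -0.3 rad).
It fails at once if the feeder or its parts are pinched, struck or forced (over 35 N) (contact force between any of the fingers, the arm and feeder above 35 N).
It fails at once if a loose bystander is moved or lifted (over 20 mm) (distance of any of ring_clamp, centring_ring, blank_cap, driver_yellow, marker_2, dish_pink from where it was at the start of the episode above 0.02 m).
It also fails if it takes over 67 s, if anything falls off the work surface, if the arm or the gripper's body presses on something with over 40 N, if the wrist force passes 120 N, or if a joint passes its speed limit or range.

## Robot

A 7-joint arm with a two-finger parallel gripper is mounted at the origin on a cart in front of the work surface, level with it; the furniture and walls round the work are solid. World frame = base frame: x ahead of the robot, y to its left, z up, the work surface at z = 0. Lengths are in m, angles in rad, forces in N, time in s.
With the tool pointing down it reaches from about 0.4 to 0.75 m from the base axis. Payload 19.5 kg.
Tool frame: the origin (TCP) lies between the finger pads; the fingertips stand 14 mm ahead of it and the grasp point (between the pads) lies 5 mm behind it; z points along the fingers, y is the direction in which the jaws open and shut (so a half turn about z gives the same grasp; the last joint's range is limited). The gripper opens to 85 mm and grips with 20 to 120 N. Pads are 22 mm wide; open, the fingers measure 114 mm over their backs; the gripper's body (76 mm by 85 mm) begins 54 mm behind the grasp point. The pads swing forward as they close: fully open they stand 13 mm farther back than shut.
Start: joints at [-1.368, 0.707, -0.028, 1.485, 0.022, 0.951, -0.075], TCP at [0.139, 0.558, 0.245] pointing down, gripper open.
Joint ranges: [-2.71, 2.71], [-0.32, 2.16], [-1.57, 1.52], [0, 2.45], [-1.46, 4.6], [0, 2.02], [-2.83, 2.83]. Speed limits (rad/s): [1.89, 1.89, 2.57, 2.57, 3.01, 3.01, 3.01].

## Interface

Orientations are given as [roll, pitch, yaw] about the fixed x, y, z axes, in that order (R = Rz(yaw) Ry(pitch) Rx(roll)).
In Python, from cell import readout, cams, job gives the robot as it stands.
- The arm moves only by the tool drive_tool, never from a script. Its argument "moves" is a list of rows, each a list of 7 numbers: the turn, a rotation vector about the world's x, y, z in degrees, then the shift along the world's x, y, z in cm, then the finger opening in cm, from 0 to 8.54. A call has 1 to 20 rows; each row shifts and turns the commanded pose from where the row before left it; what a row does not reach is not made up. A row lasts 1/12 s, in which the tool goes at most 41.7 mm and 7.16 degrees, less where a joint would pass 70% of its speed; a pose out of reach is approached as far as the arm can. A call is refused whole if a number of a shift passes 4.17 or a number of a turn 7.16, either way. A call with a gripper value outside its range is refused whole. The fingers move at their own pace and stop on an object; "grip_force" is the grip in N (left out, the last holds). Time passes only in rows, so rows that do not move let the fingers close. It gives the time, the measured TCP pose, the force and the opening at its end, in the units of the state.
- readout.get_obs(): the state, without advancing time (a new reading comes with each control period).
- cams.read_camera(name): name is "scene" or "top"; returns the picture (400x640x3 uint8, red, green, blue); there is no depth.
- cams.calibration(name): a dict with "fov_y" (degrees; the focal length in pixels is half the picture's height over the tangent of half this angle, whatever the lens; pixels are square), "cx", "cy" (the principal point, pixels), "origin" and "attitude" of the camera in the world. Camera axes: x right, y up, looking along -z (the intrinsics and any distortion apply to the point x, -y, -z); pixel columns grow to the right and rows downward; lengths in m; the calibration is good to about 2 mm. A picture is of the moment at which its call begins. calibration takes no time and is no camera call.
- job.sign_off(): hands the job in, once; it reports no verdict.
The state is a dict: "clock": time; "joints": joint angles; "qvel": joint speeds; "tau": joint torques, N m; "eef_pos": TCP position; "tool_rot": TCP orientation; "contact_force": force on the tool from outside, world axes, zero at the start; "torque": the same for the moment, N m; "gripper_width": finger opening in m.
Only numpy, scipy, OpenCV 4.12 (cv2) and the standard library are available. Lean on these libraries where they do the work, as an engineer would, in place of code of your own. Each camera call takes 0.05 s, during which the arm holds its last target.

## Working session

There is one attempt and no reset: what is moved stays moved. The work goes in short steps, Python scripts to look and compute and a tool call to move; the robot and the scene stay as the last step left them, time stands still between calls to the robot, and variables do not carry over. Pictures are saved under pics/ and viewed, and the job is handed in when it is done.

Besides the shell and the picture viewer there is one more tool, called after "Emit:" as name(argument=value, ...) on one line, values as JSON. drive_tool: Moves the arm, as the interface text tells. Its arguments: {"type":"object","properties":{"moves":{"type":"array","items":{"type":"array","items":{"type":"number"}}},"grip_force":{"type":"number"}},"required":["moves"]}

```bash
ls; mkdir -p pics; python3 - <<'E'
from cell import readout, cams
import cv2
print(readout.get_obs())
for n in("scene","top"):
    im=cams.read_camera(n); cv2.imwrite(f"pics/{n}0.png",im[:,:,::-1]); print(n,cams.calibration(n))
E
```

```text
pics
{'clock': 0.0, 'joints': array([-1.36771561,  0.7071016 , -0.02759657,  1.48500646,  0.02198139,
        0.95087606, -0.07549806]), 'qvel': array([-3.95097905e-04, -1.25482616e-03, -2.21348351e-04, -1.26809686e-04,
        6.57370642e-05,  1.10283240e-03,  6.44301555e-04]), 'tau': array([-6.42080358e-04, -8.83229184e+01,  1.23444892e+00, -2.36175692e+01,
        1.68160326e-02,  6.29680610e-03, -5.23018207e-05]), 'eef_pos': array([0.13929325, 0.55761852, 0.24482668]), 'tool_rot': array([-3.14050362e+00,  3.27016548e-05,  2.89678777e+00]), 'contact_force': array([-0.32044764,  0.16568058, -0.49240164]), 'torque': array([-0.02175183,  0.00106564, -0.03105424]), 'gripper_width': 0.08550350041544821}
scene {'fov_y': 44.01285446338027, 'cx': 320.1707686535514, 'cy': 200.7955344591227, 'origin': array([-0.24443312, -0.67659914,  0.87478148]), 'attitude': array([ 0.87792342,  0.00841454, -0.96037703])}
top {'fov_y': 47.66461240927986, 'cx': 325.9185303268722, 'cy': 194.824749206339, 'origin': array([ 0.41861175, -0.16165808,  0.98818078]), 'attitude': array([ 0.15151998,  0.03724517, -1.54497269])}
```

View pics/scene0.png

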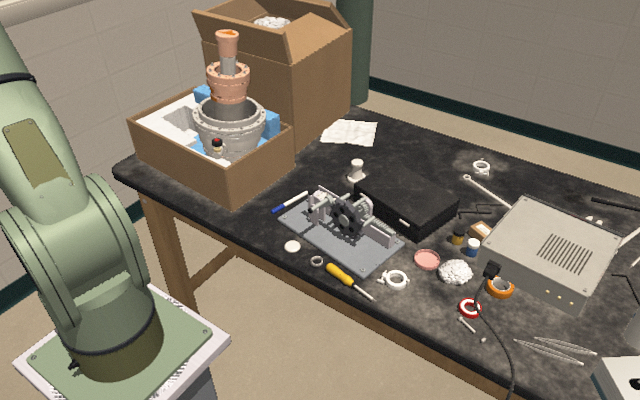

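View pics/top0.png

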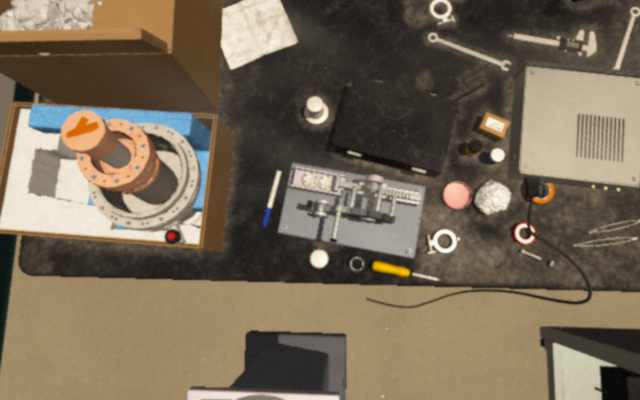

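The scene view shows the feeder near (345,225) with carton on the left. The top view shows its plate from about (280,165) to (425,255). I'll zoom in and write the ray helper.

```bash
cat > h.py <<'E'
import numpy as np, cv2
from scipy.spatial.transform import Rotation as R
from cell import cams, readout
def cal(n):
    c=cams.calibration(n); f=200/np.tan(np.radians(c['fov_y'])/2)
    return f,c['cx'],c['cy'],np.array(c['origin']),R.from_euler('xyz',c['attitude']).as_matrix()
def ray(n,u,v):
    f,cx,cy,o,A=cal(n); d=A@np.array([(u-cx)/f,-(v-cy)/f,-1]); return o,d/np.linalg.norm(d)
def plane(n,u,v,z):
    o,d=ray(n,u,v); return o+d*(z-o[2])/d[2]
def proj(n,p):
    f,cx,cy,o,A=cal(n); q=A.T@(np.array(p)-o); return np.array([cx+f*q[0]/-q[2], cy-f*q[1]/-q[2]])
def tri(p1,p2):
    (o1,d1),(o2,d2)=ray('scene',*p1),ray('top',*p2)
    A=np.stack([d1,-d2],1); s=np.linalg.lstsq(A,o2-o1,rcond=None)[0]
    a,b=o1+d1*s[0],o2+d2*s[1]; return (a+b)/2,np.linalg.norm(a-b)
def zoom(n,out,u0,v0,w,h,k,im=None):
    if im is None: im=cams.read_camera(n)[:,:,::-1]
    cv2.imwrite(out,cv2.resize(im[v0:v0+h,u0:u0+w],None,fx=k,fy=k,interpolation=cv2.INTER_CUBIC))
E
python3 - <<'E'
from h import *
zoom('top','pics/tz.png',260,150,180,130,4,cv2.imread('pics/top0.png'))
zoom('scene','pics/sz.png',265,165,160,120,5,cv2.imread('pics/scene0.png'))
im=cv2.imread('pics/top0.png'); hsv=cv2.cvtColor(im,cv2.COLOR_BGR2HSV)
for n,uv in dict(a=(288,164),b=(425,177),c=(416,257),d=(278,234)).items(): print(n,plane('top',*uv,0.012))
E
```

```text
a [ 0.63405647 -0.03572498  0.012     ]
b [ 0.61038032 -0.33630461  0.012     ]
c [ 0.43720396 -0.31615054  0.012     ]
d [ 0.47901833 -0.01997659  0.012     ]
```

View pics/tz.png

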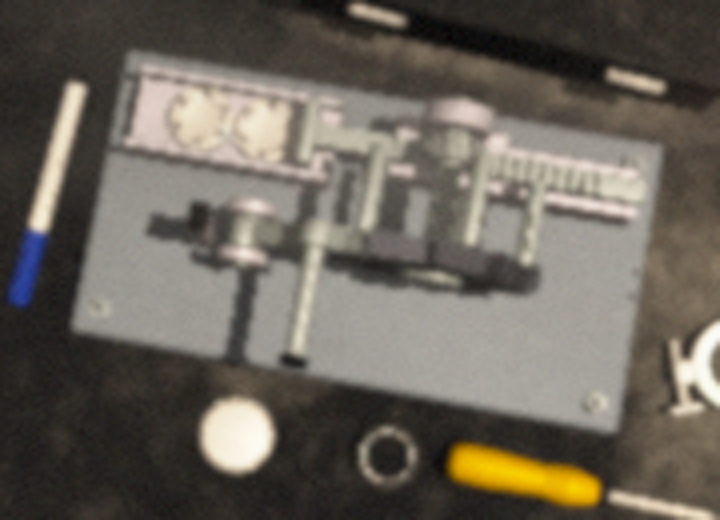

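View pics/sz.png

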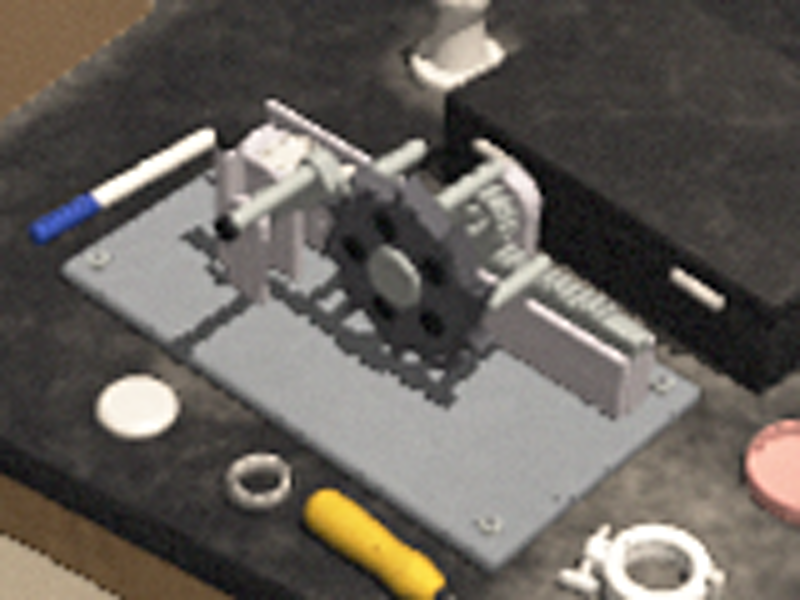

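The zoomed views show the peg with its black button (top zoom (300,250)–(293,358); scene zoom (228,225)), the wheel and three upper pins. The plate corners are clear too, so I'll fit the frame from those.

```bash
cat >> h.py <<'E'
def tz(x,y): return (260+(x+.5)/4-.5,150+(y+.5)/4-.5)
def sz(x,y): return (265+(x+.5)/5-.5,165+(y+.5)/5-.5)
E
python3 - <<'E'
from h import *
from scipy.optimize import least_squares
F=np.array([[-.185,.095],[.115,.095],[.115,-.065],[-.185,-.065]])
T=[tz(127,50),tz(662,145),tz(616,433),tz(70,330)]
S=[None,sz(700,390),sz(492,568),sz(62,268)]
def rigid(P,Q):
    pc,qc=P.mean(0),Q.mean(0);H=(P-pc).T@(Q-qc)
    a=np.arctan2(H[0,1]-H[1,0],H[0,0]+H[1,1]); M=np.array([[np.cos(a),-np.sin(a)],[np.sin(a),np.cos(a)]])
    return a,qc-M@pc,M
W=np.array([plane('top',*t,.012)[:2] for t in T]); a,t,M=rigid(F,W); print('top',np.degrees(a),t,'res mm',(W-(F@M.T+t))*1e3)
W2=np.array([plane('scene',*s,.012)[:2] for s in S[1:]]); a2,t2,M2=rigid(F[1:],W2); print('scene',np.degrees(a2),t2,'res',(W2-(F[1:]@M2.T+t2))*1e3)
print(tri(sz(228,225),tz(293,358)))
for c in T: print(c)
a=(a+a2)/2;t=(t+t2)/2;M=np.array([[np.cos(a),-np.sin(a)],[np.sin(a),np.cos(a)]])
def w(x,y,z): return np.r_[M@[x,y]+t,z]
print(a,t)
for nm,p in dict(pegend=(-.059,-.066,.110),pin0b=(.0116,.05,.1235),hub=(0,-.01,.08),post=(-.12,0,.1)).items():
    q=proj('top',w(*p));r=proj('scene',w(*p)); print(nm,w(*p),'tz',(q-[260,150]+.5)*4,'sz',(r-[265,165]+.5)*5)
E
```

```text
top -99.23575819401111 [ 0.51644121 -0.20927402] res mm [[-1.47404964 -1.14016796]
 [-0.98269942  1.5929278 ]
 [ 1.41043882  1.21236532]
 [ 1.04631024 -1.66512516]]
scene -99.39789446704121 [ 0.51382796 -0.21303599] res [[-0.41646759  2.07341236]
 [-0.23079674  0.47501324]
 [ 0.64726433 -2.5484256 ]]
(array([ 0.46607701, -0.14184833,  0.11005416]), np.float64(0.0016977626910163381))
(291.375, 162.125)
(425.125, 185.875)
(413.625, 257.875)
(277.125, 232.125)
-1.7334056220990797 [ 0.51513458 -0.21115501]
pegend [ 0.45955696 -0.14224834  0.11      ] tz [295.43004119 371.02636762] sz [219.30238681 233.41750864]
pin0b [ 0.56259703 -0.23069666  0.1235    ] tz [483.263399   159.49542205] sz [494.58350871 164.22250019]
hub [ 0.5052665  -0.20953607  0.08      ] tz [432.9474799  285.58007192] sz [390.39547399 281.17475585]
post [ 0.53456182 -0.09273802  0.1       ] tz [199.5238895  217.61319896] sz [227.87783161 131.37323191]
```

```bash
cat >> h.py <<'E'
a0=-1.7334;t0=np.array([.5151,-.2112]);M0=np.array([[np.cos(a0),-np.sin(a0)],[np.sin(a0),np.cos(a0)]])
def w(x,y,z): return np.r_[M0@[x/1e3,y/1e3]+t0,z/1e3]
def fd(p): return np.r_[M0.T@(np.array(p[:2])-t0),p[2]]*1e3
E
python3 - <<'E'
from h import *
# carton: front corner bottom/top scene (196,203)/(193,172)?, right corner (293,158)/(290,122)
for uv in [(182,200),(295,160)]: print('carton base',uv,plane('scene',*uv,0))
for s,t in [((186,169),(203,247)),((294,125),(234,113)),((131,120),(6,233))]: print('rim tri',tri(s,t))
print('tower top',tri((228,37),(86,130)))
for n,uv in dict(cap=(319,259),ring=(357,264),drv=(391,269),marker=(272,198)).items(): print(n,fd(plane('top',*uv,.01)))
for n,p in dict(peg=(-59,-36,110),pin0=(11.6,30,123.5)).items(): print(n,w(*p))
E
```

```text
carton base (182, 200) [ 4.00403112e-01  2.52807358e-01 -1.11022302e-16]
carton base (295, 160) [ 7.32012781e-01  1.09912896e-01 -1.11022302e-16]
rim tri (array([0.40909915, 0.13596834, 0.14695058]), np.float64(0.09705548873623458))
rim tri (array([0.69226924, 0.06123413, 0.16100886]), np.float64(0.02185919913217796))
rim tri (array([0.45870613, 0.48196128, 0.14988967]), np.float64(0.0053484589809250456))
tower top (array([0.58673093, 0.18286253, 0.41732673]), np.float64(0.002200312403594312))
cap [ -85.60523155 -102.52854934   10.        ]
ring [ -3.92548966 -97.73009515  10.        ]
drv [ 68.68769703 -94.56260426  10.        ]
marker [-212.18494759    8.31170649   10.        ]
peg [ 0.48912627 -0.14715029  0.11      ]
pin0 [ 0.54282637 -0.22750363  0.1235    ]
```

Emit:
drive_tool(moves=[[0,0,4.7,2,-3.25,0.7,0],[0,0,0,2,-3.25,0.7,0],[0,0,0,2,-3.25,0.7,0],[0,0,0,2,-3.25,0.7,0],[0,0,0,2,-3.25,0.7,0],[0,0,0,2,-3.25,0.7,0],[0,0,0,2,-3.25,0.7,0],[0,0,0,2,-3.25,0.7,0],[0,0,0,0,0,0,0]], grip_force=20)

```text
clock: 0.85
eef_pos: [0.3029, 0.2923, 0.3023]
tool_rot: [-3.14, 0.002, 2.971]
contact_force: [0.2, 0.2, -0.6]
gripper_width: -0.0003
```

Emit:
drive_tool(moves=[[0,0,0,1.2,-3.7,0,0],[0,0,0,1.2,-3.7,0,0],[0,0,0,1.2,-3.7,0,0],[0,0,0,1.2,-3.7,0,0],[0,0,0,1.2,-3.7,0,0],[0,0,0,1.2,-3.7,0,0],[0,0,0,1.2,-3.7,0,0],[0,0,0,1.2,-3.7,0,0],[0,0,0,1.7,-3.4,0,0],[0,0,0,1.7,-3.4,0,0],[0,0,0,1.7,-3.4,0,0],[0,0,0,1.7,-3.4,0,0],[0,0,0,1.7,-3.4,0,0],[0,0,0,0,0,0,0],[0,0,0,0,0,0,0]])

```text
clock: 2.1
eef_pos: [0.4803, -0.1695, 0.3005]
tool_rot: [-3.141, -0.001, 2.976]
contact_force: [-0.2, 0.5, 0.5]
gripper_width: 0.0001
```

Emit:
drive_tool(moves=[[0,0,0,0.2,-0.6,-3.0,0],[0,0,0,0,0,-3.5,0],[0,0,0,0,0,-3.5,0],[0,0,0,0,0,0,0],[0,0,0,0,0,0,0]])

```text
clock: 2.52
eef_pos: [0.482, -0.1733, 0.2014]
tool_rot: [3.141, -0.002, 2.98]
contact_force: [0.1, -0.4, 1.1]
gripper_width: -0.0002
```

```bash
python3 - <<'E'
from h import *
o=readout.get_obs();print(o['eef_pos'],fd(o['eef_pos']))
zoom('scene','pics/s1.png',265,105,160,120+60,4)
zoom('top','pics/t1.png',260,150,180,130,4)
E
```

```text
[ 0.48200381 -0.17327271  0.20136864] [-32.06911247 -38.79960068 201.36864394]
```

View pics/s1.png

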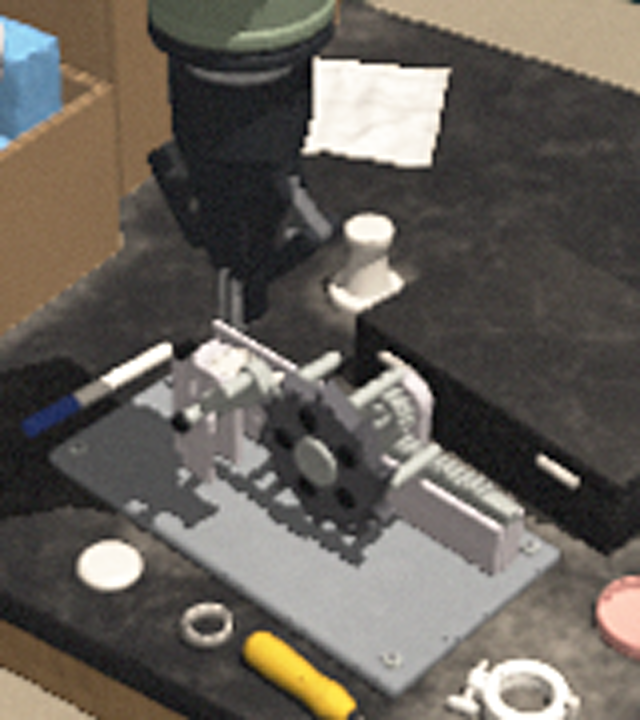

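View pics/t1.png

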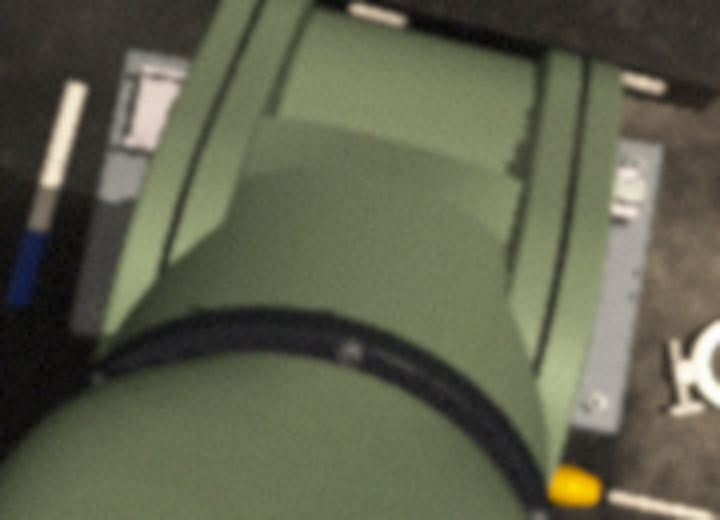

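The scene view shows the closed fingers just above and to the right of the peg line at about (240,310). The top view is covered by the arm. I'll descend beside the peg.

Emit:
drive_tool(moves=[[0,0,0,0,0,-2.5,0],[0,0,0,0,0,-2.5,0],[0,0,0,0,0,-2.5,0],[0,0,0,0,0,-1.5,0],[0,0,0,0,0,0,0],[0,0,0,0,0,0,0]])

```text
clock: 3.12
eef_pos: [0.483, -0.1742, 0.1127]
tool_rot: [-3.141, 0.001, 2.979]
contact_force: [0.1, 0.3, 0.4]
gripper_width: -0.0001
```

```bash
python3 - <<'E'
from h import *
o=readout.get_obs();print(o['contact_force'],fd(o['eef_pos']))
zoom('scene','pics/s2.png',265,105,160,120+60,4)
E
```

```text
[0.06028096 0.30464193 0.40258475] [-31.32073015 -37.65901995 112.71835878]
```

View pics/s2.png

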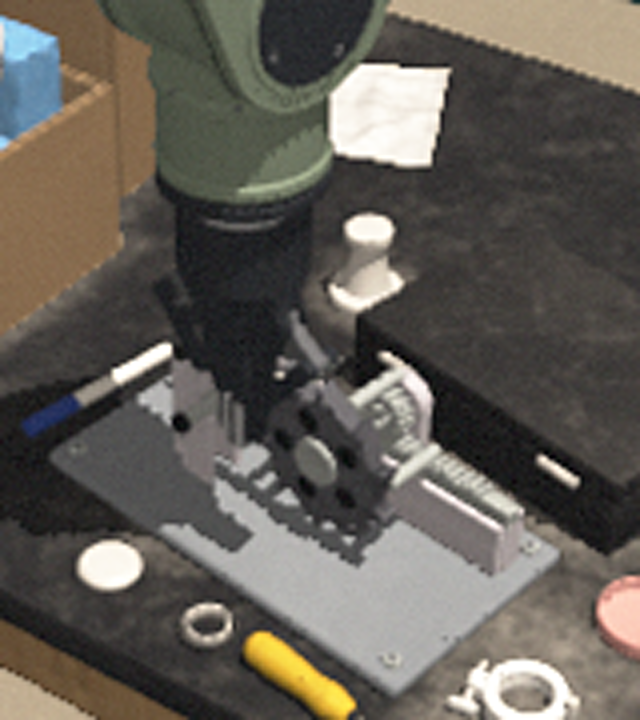

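Emit:
drive_tool(moves=[[0,0,0,0.06,0.4,0,0],[0,0,0,0.06,0.4,0,0],[0,0,0,0.06,0.4,0,0],[0,0,0,0.06,0.4,0,0],[0,0,0,0.06,0.4,0,0],[0,0,0,0.07,0.4,0,0],[0,0,0,0.07,0.4,0,0],[0,0,0,0,0,0,0],[0,0,0,0,0,0,0]])

```text
clock: 3.92
eef_pos: [0.4868, -0.1459, 0.1112]
tool_rot: [-3.142, -0.0, 2.979]
contact_force: [0.0, -1.0, 0.6]
gripper_width: -0.0001
```

```bash
python3 - <<'E'
from h import *
o=readout.get_obs();print(o['contact_force'],fd(o['eef_pos']))
zoom('scene','pics/s3.png',285,165,100,80,7)
E
```

```text
[ 0.02503639 -0.95231729  0.63500748] [-59.8817574  -38.52806241 111.19947991]
```

View pics/s3.png

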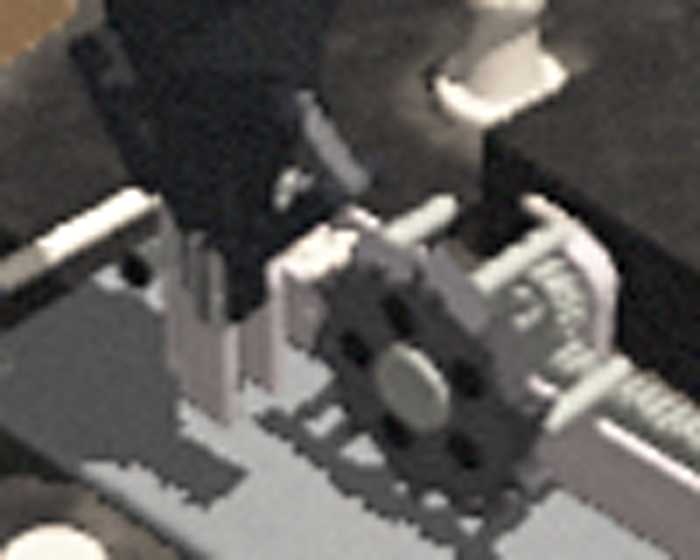

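The peg's button has moved from (310,210) to (304,203), so the pawl is lifting. I'll carry on past the balance point.

Emit:
drive_tool(moves=[[0,0,0,0.06,0.4,0,0],[0,0,0,0.07,0.4,0,0],[0,0,0,0.06,0.4,0,0],[0,0,0,0.07,0.4,0,0],[0,0,0,0.07,0.4,0,0],[0,0,0,0,0,0,0],[0,0,0,0,0,0,0]])

```text
clock: 4.55
eef_pos: [0.4901, -0.1259, 0.1113]
tool_rot: [-3.141, -0.0, 2.979]
contact_force: [-0.5, -0.4, 0.3]
gripper_width: -0.0
```

```bash
python3 - <<'E'
from h import *
o=readout.get_obs();print(o['contact_force'],fd(o['eef_pos']))
for x,z in [(-59,110),(-96,123),(-129,113)]: print((proj('scene',w(x,-64,z))-[285,165]+.5)*7)
zoom('scene','pics/s4.png',285,165,100,80,7)
E
```

```text
[-0.50907447 -0.42745601  0.26188339] [-80.10852407 -38.47708806 111.27946836]
[171.28579217 324.08620667]
[ 94.05989957 246.14746735]
[ 29.54150663 226.55356598]
```

View pics/s4.png

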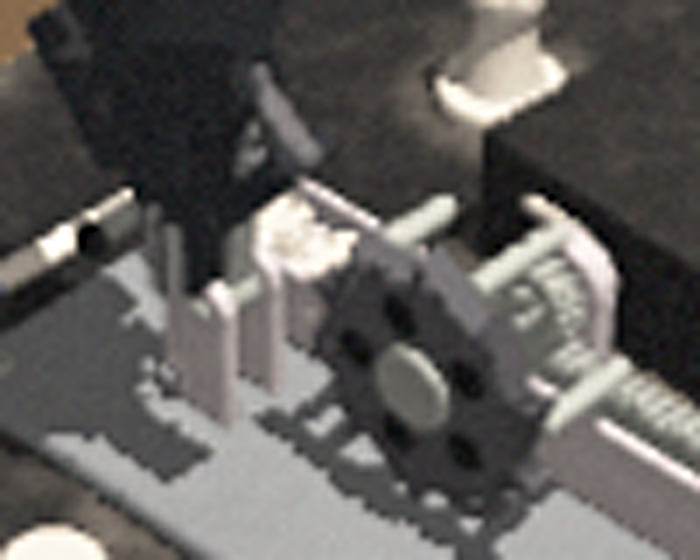

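The button is at zoom (92,240), which is at the balance point; I'll push on another 20 mm.

Emit:
drive_tool(moves=[[0,0,0,0.06,0.4,0,0],[0,0,0,0.07,0.4,0,0],[0,0,0,0.06,0.4,0,0],[0,0,0,0.07,0.4,0,0],[0,0,0,0,0,0,0],[0,0,0,0,0,0,0],[0,0,0,0,0,0,0],[0,0,0,0,0,0,0],[0,0,0,0,0,0,0]])

```text
clock: 5.35
eef_pos: [0.4926, -0.1103, 0.1113]
tool_rot: [-3.141, 0.0, 2.979]
contact_force: [0.2, -0.0, 0.2]
gripper_width: 0.0002
```

```bash
python3 - <<'E'
from h import *
o=readout.get_obs();print(o['contact_force'],fd(o['eef_pos']))
zoom('scene','pics/s5.png',275,155,110,90,7)
E
```

```text
[ 0.16417692 -0.00632461  0.21743198] [-95.8821822  -38.51367556 111.26625866]
```

View pics/s5.png

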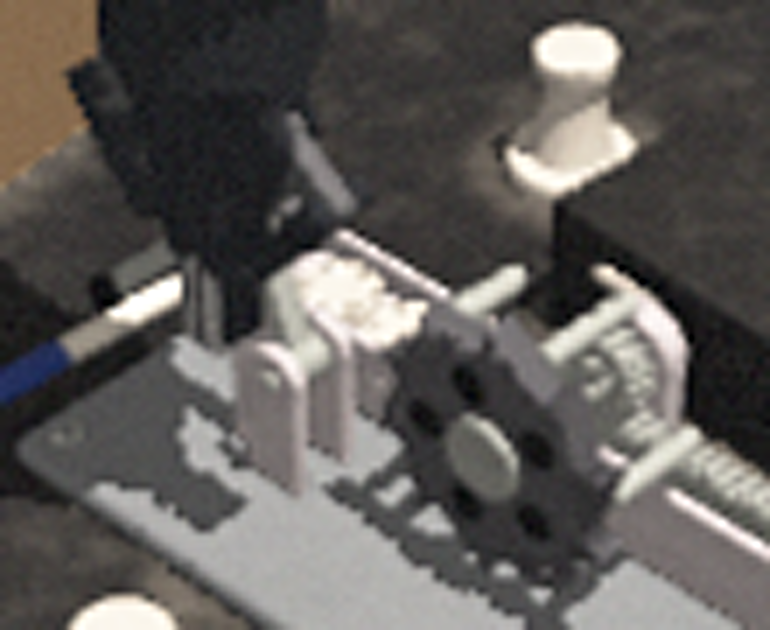

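The button is at zoom (100,290), i.e. pixel (289,196.5); the predicted rest is (289,197), so the pawl lies on its rest. Next I'll rise and go over to the pin side.

Emit:
drive_tool(moves=[[0,0,0,-0.1,-0.6,0.5,0],[0,0,0,0,0,4,0],[0,0,0,0,0,4,0],[0,0,0,0,0,4,0],[0,0,0,1.2,-3.45,0,0],[0,0,0,1.2,-3.5,0,0],[0,0,0,1.2,-3.5,0,0],[0,0,0,1.2,-3.5,0,0],[0,0,0,0,0,0,0],[0,0,0,0,0,0,0]])

```text
clock: 6.23
eef_pos: [0.539, -0.2578, 0.236]
tool_rot: [-3.141, -0.0, 2.976]
contact_force: [-0.2, 0.6, 0.3]
gripper_width: 0.0006
```

```bash
python3 - <<'E'
from h import *
o=readout.get_obs();print(o['contact_force'],fd(o['eef_pos']))
im=cams.read_camera('scene')[:,:,::-1]
zoom('scene','pics/s6.png',275,135,130,110,6,im)
E
```

```text
[-0.20343501  0.64310091  0.2604434 ] [ 42.13693245  31.14196799 236.03564551]
```

View pics/s6.png

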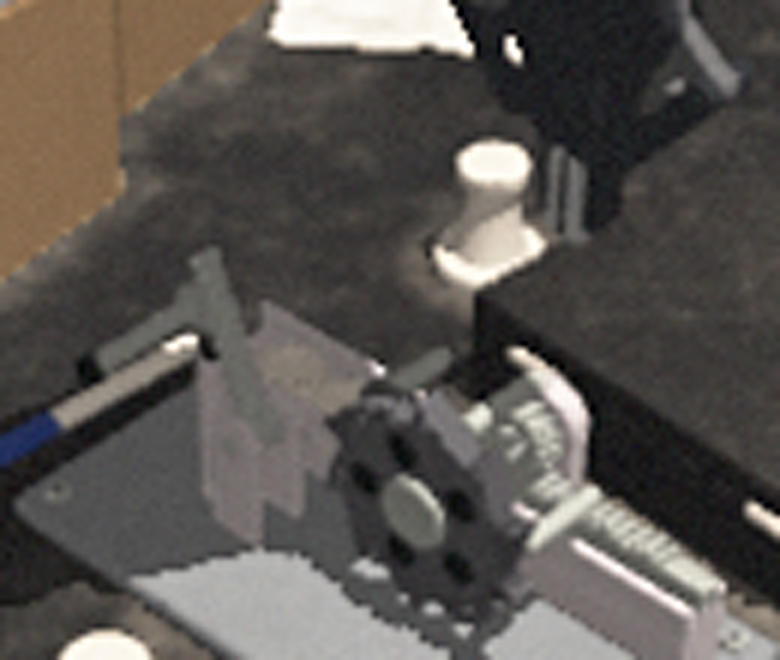

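The pawl lies back with its button at (95,365). The wheel is unchanged: the hole at (400,447) matches its earlier position. Descending behind pin0.

Emit:
drive_tool(moves=[[0,0,0,0,0,-3,0],[0,0,0,0,0,-3,0],[0,0,0,0,0,-3,0],[0,0,0,0,0,-1.5,0],[0,0,0,0,0,-0.8,0],[0,0,0,0,0,0,0],[0,0,0,0,0,0,0]])

```text
clock: 6.87
eef_pos: [0.54, -0.2553, 0.1242]
tool_rot: [-3.141, 0.001, 2.979]
contact_force: [0.9, 0.1, 0.7]
gripper_width: -0.0
```

```bash
python3 - <<'E'
from h import *
o=readout.get_obs();print(o['contact_force'],fd(o['eef_pos']))
im=cams.read_camera('scene')[:,:,::-1]
zoom('scene','pics/s7.png',275,135,130,110,6,im)
E
```

```text
[0.85309056 0.13618353 0.65549818] [ 39.5405955   31.67488865 124.23285333]
```

View pics/s7.png

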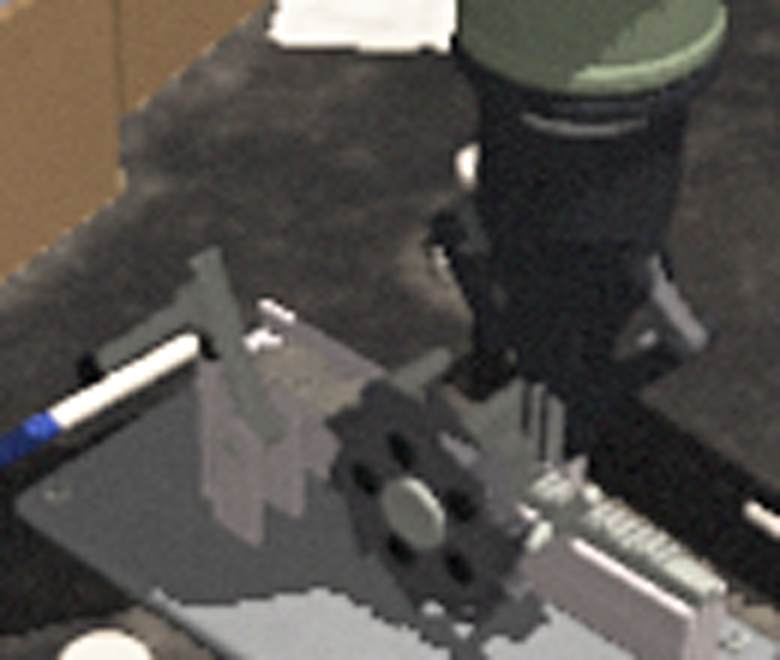

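The finger stands just to the right of pin0. I'll push gently in -x by about 27 mm, then look.

Emit:
drive_tool(moves=[[0,0,0,0.05,0.3,0,0],[0,0,0,0.05,0.3,0,0],[0,0,0,0.05,0.3,0,0],[0,0,0,0.05,0.3,0,0],[0,0,0,0.05,0.3,0,0],[0,0,0,0.05,0.3,0,0],[0,0,0,0.05,0.3,0,0],[0,0,0,0,0,0,0],[0,0,0,0,0,0,0]])

```text
clock: 7.67
eef_pos: [0.5431, -0.2341, 0.1231]
tool_rot: [3.141, -0.0, 2.979]
contact_force: [-0.2, 0.2, -0.8]
gripper_width: 0.0001
```

```bash
python3 - <<'E'
from h import *
o=readout.get_obs();print(o['contact_force'],fd(o['eef_pos']))
im=cams.read_camera('scene')[:,:,::-1]
zoom('scene','pics/s8.png',275,135,130,110,6,im)
E
```

```text
[-0.24427045  0.189867   -0.82862912] [ 18.04298064  31.38077612 123.10242949]
```

View pics/s8.png

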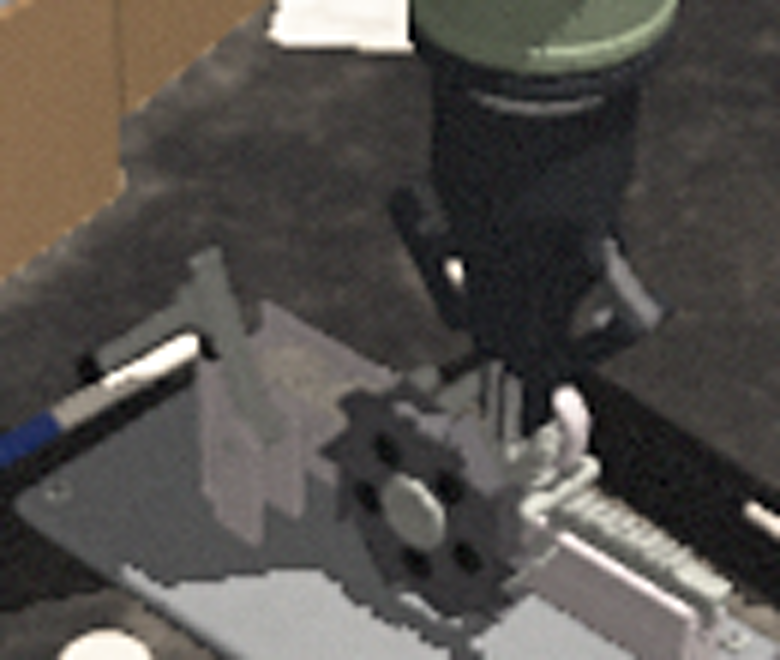

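The wheel has turned: its holes shifted and the pawl is still back. I'll measure the wheel angle from the hole positions cast onto the wheel's face.

```bash
cat >> h.py <<'E'
def face(n,u,v,y=-6):
    o,d=ray(n,u,v); nrm=np.r_[M0[:,1],0]; p0=w(0,y,80); s=nrm@(p0-o)/(nrm@d); return fd(o+d*s)
E
python3 - <<'E'
from h import *
def px(x,y): return (275+(x+.5)/6-.5,135+(y+.5)/6-.5)
hub=face('scene',*px(413,510),-10); print('hub',hub)
A=[(400,447),(365,475),(460,503),(400,547),(460,567)]
B=[(385,445),(367,492),(450,487),(415,560),(465,555)]
C=[]
for L in (A,B):
    P=np.array([face('scene',*px(*p)) for p in L]); c=P.mean(0)
    for p in P: print(p.round(1), 'r',np.hypot(p[0]-c[0],p[2]-c[2]).round(1),'ang from top to +x',np.degrees(np.arctan2(p[0]-c[0],p[2]-c[2])).round(1))
E
```

```text
hub [  2.52773028 -10.          85.31968745]
[ -8.7  -6.  109.2] r 28.1 ang from top to +x -20.2
[-27.2  -6.   83.3] r 28.2 ang from top to +x -89.1
[23.3 -6.  99.3] r 27.8 ang from top to +x 53.7
[-7.4 -6.  56.4] r 27.7 ang from top to +x -162.5
[24.7 -6.  66. ] r 29.1 ang from top to +x 125.3
[-16.7  -6.  105.5] r 28.7 ang from top to +x -37.2
[-26.   -6.   74.9] r 27.7 ang from top to +x -106.3
[ 17.9  -6.  104.3] r 27.7 ang from top to +x 38.5
[ 0.9 -6.  54.5] r 28.1 ang from top to +x 179.5
[27. -6. 74.] r 27.8 ang from top to +x 108.1
```

Mean hole turn is 16.9° (0.295 rad), so the wheel is at about 0.25; the pin contact position says the same. About 8 mm more gives roughly 0.43.

Emit:
drive_tool(moves=[[0,0,0,0.05,0.3,0,0],[0,0,0,0.05,0.3,0,0],[0,0,0,0.03,0.2,0,0],[0,0,0,0,0,0,0],[0,0,0,0,0,0,0],[0,0,0,0,0,0,0]])

```text
clock: 8.22
eef_pos: [0.5445, -0.2264, 0.1232]
tool_rot: [3.141, -0.0, 2.979]
contact_force: [0.5, -0.1, 0.2]
gripper_width: -0.0002
```

```bash
python3 - <<'E'
from h import *
o=readout.get_obs();print(o['contact_force'],fd(o['eef_pos']))
im=cams.read_camera('scene')[:,:,::-1]
zoom('scene','pics/s9.png',275,135,130,110,6,im)
E
```

```text
[ 0.52552419 -0.14527794  0.21762183] [ 10.28451781  31.49810393 123.23242878]
```

View pics/s9.png

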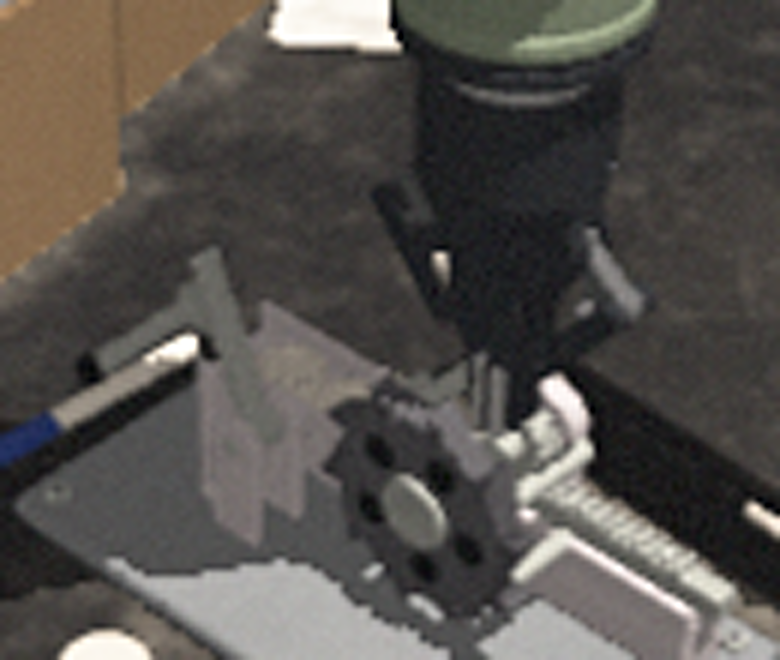

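```bash
python3 - <<'E'
from h import *
def px(x,y): return (275+(x+.5)/6-.5,135+(y+.5)/6-.5)
B=[(377,447),(370,507),(440,475),(424,567),(468,547)]
P=np.array([face('scene',*px(*p)) for p in B]); c=P.mean(0)
a=np.degrees(np.arctan2(P[:,0]-c[0],P[:,2]-c[2])); d=(np.array([-20.2,-89.1,53.7,-162.5,125.3])-a+180)%360-180
print(d,np.radians(d.mean())-.044)
print(fd(readout.get_obs()['eef_pos']))
E
```

```text
[26.71625314 30.98912011 27.95407271 28.55764436 29.49717436] 0.45765742016396366
[ 10.37123248  31.49710988 123.23656661]
```

The wheel is at about 0.45 and the pawl is still back. I'll back off, rise and go round to the -x side of the peg.

Emit:
drive_tool(moves=[[0,0,0,-0.1,-0.6,0,0],[0,0,0,0,0,2,0],[0,0,0,0,0,3.5,0],[0,0,0,0,0,4,0],[0,0,0,0,0,2.5,0],[0,0,0,-0.8,3.7,0,0],[0,0,0,-0.8,3.7,0,0],[0,0,0,-0.8,3.7,0,0],[0,0,0,-0.8,3.7,0,0],[0,0,0,-0.8,3.7,0,0],[0,0,0,0,0,0,0],[0,0,0,0,0,0,0]])

```text
clock: 9.27
eef_pos: [0.5035, -0.0463, 0.2436]
tool_rot: [3.141, 0.0, 2.982]
contact_force: [0.3, -0.4, -0.3]
gripper_width: -0.0001
```

```bash
python3 - <<'E'
from h import *
o=readout.get_obs();print(o['contact_force'],fd(o['eef_pos']))
im=cams.read_camera('scene')[:,:,::-1]
zoom('scene','pics/s10.png',255,105,150,140,5,im)
E
```

```text
[ 0.28751104 -0.4213417  -0.29587504] [-160.83948136  -38.19127744  243.58648705]
```

View pics/s10.png

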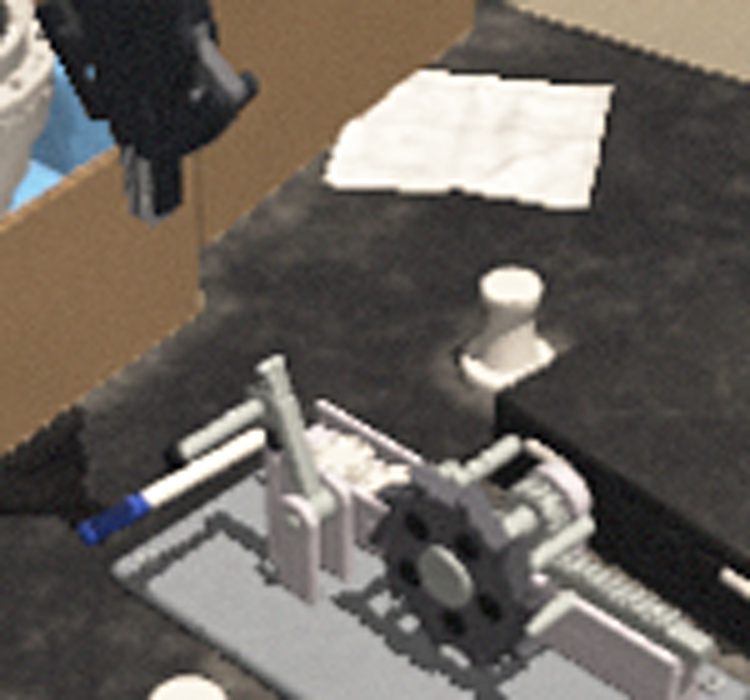

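The pawl is back (button at (180,455)), the wheel stays put, and the fingers are clear to the left. Descending.

Emit:
drive_tool(moves=[[0,0,0,0,0,-3,0],[0,0,0,0,0,-3,0],[0,0,0,0,0,-3,0],[0,0,0,0,0,-3,0],[0,0,0,0,0,-1.3,0],[0,0,0,0,0,0,0],[0,0,0,0,0,0,0]])

```text
clock: 9.9
eef_pos: [0.5035, -0.0489, 0.1102]
tool_rot: [-3.141, -0.001, 2.977]
contact_force: [1.7, 0.7, 1.0]
gripper_width: 0.0003
```

```bash
python3 - <<'E'
from h import *
o=readout.get_obs();print(o['contact_force'],fd(o['eef_pos']))
im=cams.read_camera('scene')[:,:,::-1]
zoom('scene','pics/s11.png',255,105,150,140,5,im)
E
```

```text
[1.71694455 0.68353049 0.9613841 ] [-158.32088204  -37.75195984  110.24751774]
```

View pics/s11.png

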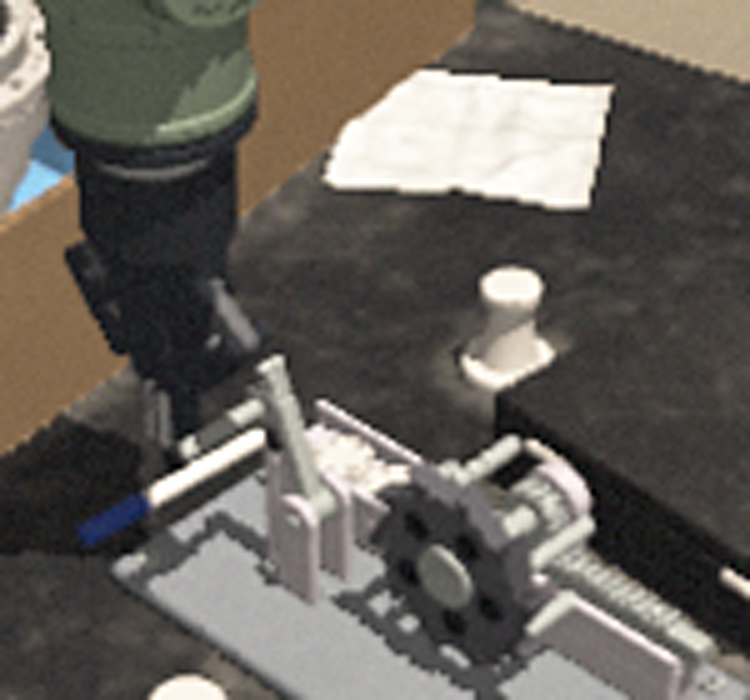

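The fingers stand left of the peg, nothing touched. Pushing the peg in +x past the balance.

Emit:
drive_tool(moves=[[0,0,0,-0.06,-0.4,0,0],[0,0,0,-0.07,-0.4,0,0],[0,0,0,-0.06,-0.4,0,0],[0,0,0,-0.07,-0.4,0,0],[0,0,0,-0.06,-0.4,0,0],[0,0,0,-0.07,-0.4,0,0],[0,0,0,-0.06,-0.4,0,0],[0,0,0,-0.07,-0.4,0,0],[0,0,0,-0.06,-0.4,0,0],[0,0,0,-0.07,-0.4,0,0],[0,0,0,-0.07,-0.4,0,0],[0,0,0,0,0,0,0],[0,0,0,0,0,0,0],[0,0,0,0,0,0,0]])

```text
clock: 11.12
eef_pos: [0.4963, -0.0915, 0.1102]
tool_rot: [3.142, -0.0, 2.979]
contact_force: [0.0, -0.8, 0.7]
gripper_width: 0.0001
```

```bash
python3 - <<'E'
from h import *
o=readout.get_obs();print(o['contact_force'],fd(o['eef_pos']))
im=cams.read_camera('scene')[:,:,::-1]
zoom('scene','pics/s12.png',255,105,150,140,5,im)
E
```

```text
[ 0.01150775 -0.79965219  0.67762658] [-115.08275831  -37.96330172  110.24530869]
```

View pics/s12.png

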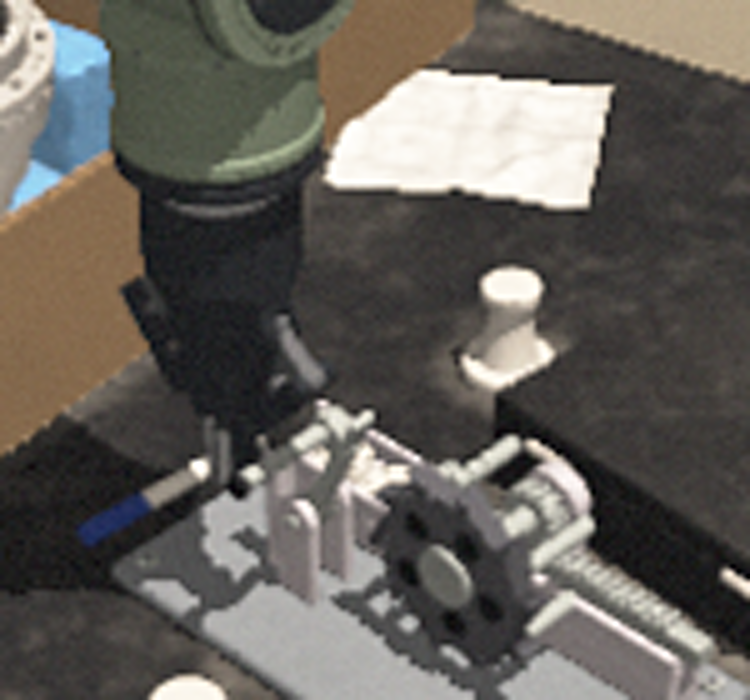

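The button is at (240,485), just past the balance mark; a little more.

Emit:
drive_tool(moves=[[0,0,0,-0.06,-0.4,0,0],[0,0,0,-0.07,-0.4,0,0],[0,0,0,-0.06,-0.4,0,0],[0,0,0,0,0,0,0],[0,0,0,0,0,0,0],[0,0,0,0,0,0,0],[0,0,0,0,0,0,0]])

```text
clock: 11.75
eef_pos: [0.4944, -0.1035, 0.1103]
tool_rot: [-3.142, 0.0, 2.979]
contact_force: [0.6, 0.6, -0.2]
gripper_width: 0.0002
```

```bash
python3 - <<'E'
from h import *
o=readout.get_obs();print(o['contact_force'],fd(o['eef_pos']))
im=cams.read_camera('scene')[:,:,::-1]
zoom('scene','pics/s13.png',255,105,150,140,5,im)
E
```

```text
[ 0.56400413  0.63051073 -0.2214727 ] [-102.91658903  -37.87668882  110.26938615]
```

View pics/s13.png

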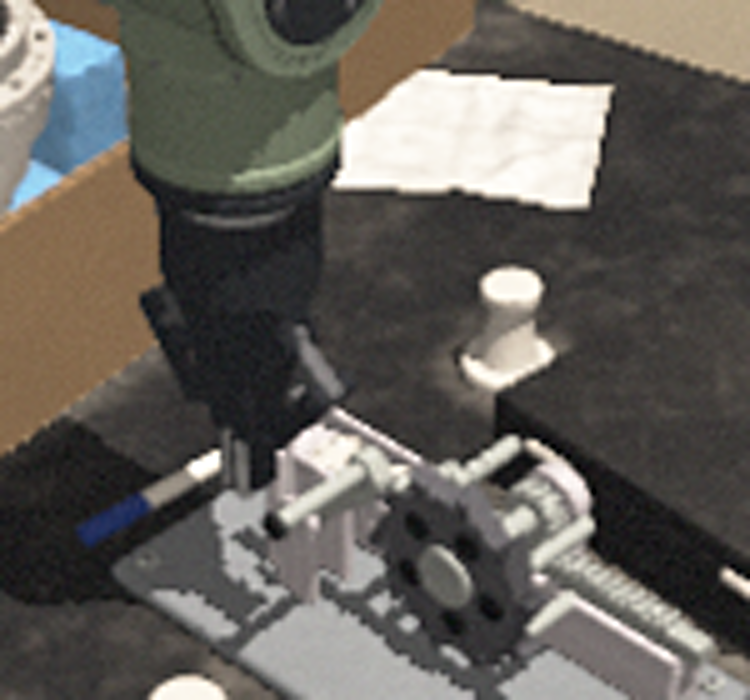

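The button is back at pixel (309.6,209.2), against (310.1,209.6) at the start, so the pawl is down in the next notch. Back to the pin side.

Emit:
drive_tool(moves=[[0,0,0,0,0,2,0],[0,0,0,0,0,4,0],[0,0,0,0,0,4,0],[0,0,0,0,0,2,0],[0,0,0,1.2,-3.2,0,0],[0,0,0,1.2,-3.2,0,0],[0,0,0,1.25,-3.3,0,0],[0,0,0,1.25,-3.3,0,0],[0,0,0,0,0,0,0],[0,0,0,0,0,0,0],[0,0,0,0,0,0,0]])

```text
clock: 12.72
eef_pos: [0.5432, -0.233, 0.2301]
tool_rot: [3.141, -0.0, 2.979]
contact_force: [-0.8, 1.3, -0.2]
gripper_width: -0.0002
```

```bash
python3 - <<'E'
from h import *
o=readout.get_obs();print(o['contact_force'],o['eef_pos'],fd(o['eef_pos']))
im=cams.read_camera('scene')[:,:,::-1]
zoom('scene','pics/s14.png',275,135,130,110,6,im)
E
```

```text
[-0.82864592  1.32718929 -0.24120534] [ 0.54320765 -0.23304492  0.230085  ] [ 17.00647122  31.2733214  230.08499863]
```

View pics/s14.png

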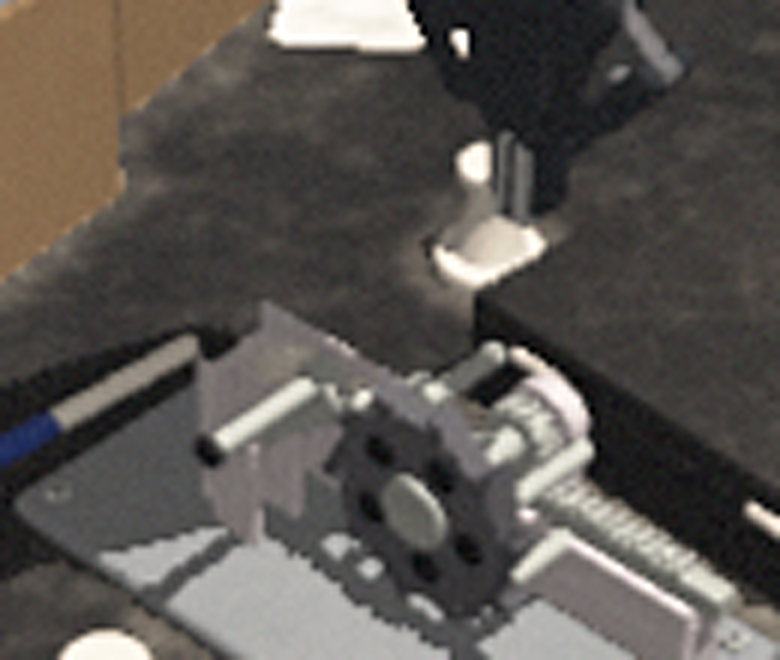

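The pawl is down (button (207,450)), the wheel is unchanged, and pin0's tip is at (495,352). Descending to its right.

Emit:
drive_tool(moves=[[0,0,0,0,0,-3,0],[0,0,0,0,0,-3,0],[0,0,0,0,0,-2.5,0],[0,0,0,0,0,-1.4,0],[0,0,0,0,0,-0.7,0],[0,0,0,0,0,0,0],[0,0,0,0,0,0,0]])

```text
clock: 13.35
eef_pos: [0.5437, -0.2332, 0.1251]
tool_rot: [-3.141, 0.001, 2.979]
contact_force: [0.3, 0.1, 0.4]
gripper_width: 0.0003
```

Emit:
drive_tool(moves=[[0,0,0,0.03,0.2,0,0],[0,0,0,0.03,0.2,0,0],[0,0,0,0.03,0.2,0,0],[0,0,0,0.03,0.2,0,0],[0,0,0,0.03,0.2,0,0],[0,0,0,0,0,0,0],[0,0,0,0,0,0,0]])

```text
clock: 13.93
eef_pos: [0.5449, -0.2235, 0.1243]
tool_rot: [3.142, 0.0, 2.979]
contact_force: [0.2, 0.1, -0.4]
gripper_width: -0.0002
```

```bash
python3 - <<'E'
from h import *
o=readout.get_obs();print(o['contact_force'],o['eef_pos'],fd(o['eef_pos']))
im=cams.read_camera('scene')[:,:,::-1]
zoom('scene','pics/s15.png',275,135,130,110,6,im)
E
```

```text
[ 0.21666851  0.07495276 -0.35614572] [ 0.54489105 -0.22346487  0.12434065] [  7.2802701   31.38361898 124.3406527 ]
```

View pics/s15.png

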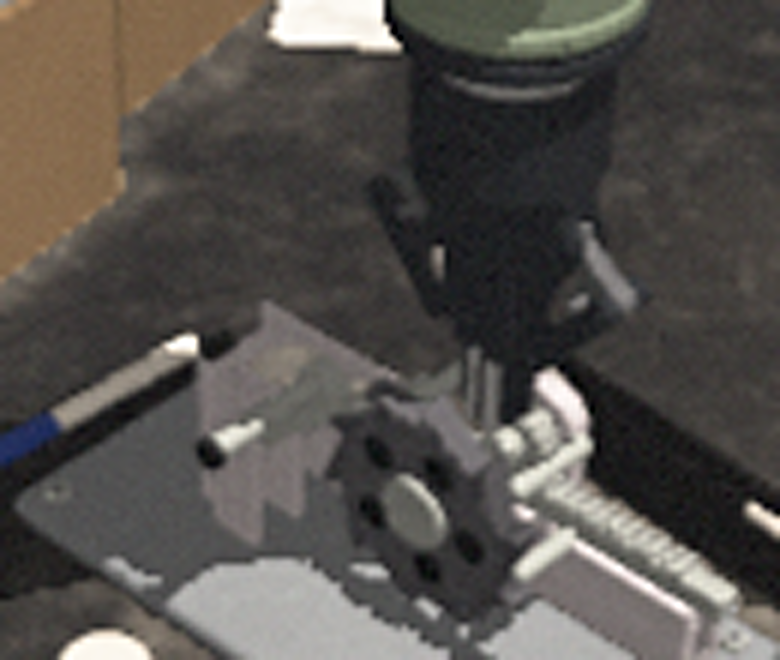

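Emit:
drive_tool(moves=[[0,0,0,0.02,0.1,0,0],[0,0,0,0.02,0.1,0,0],[0,0,0,0.01,0.1,0,0],[0,0,0,0.02,0.1,0,0],[0,0,0,0,0,0,0],[0,0,0,0,0,0,0]])

```text
clock: 14.48
eef_pos: [0.5455, -0.2196, 0.1242]
tool_rot: [-3.142, -0.0, 2.979]
contact_force: [-0.5, -1.4, -2.8]
gripper_width: 0.0003
```

Emit:
drive_tool(moves=[[0,0,0,0.01,0.1,0,0],[0,0,0,0,0,0,0]])

```text
clock: 14.65
eef_pos: [0.5456, -0.2186, 0.1242]
tool_rot: [-3.141, -0.0, 2.979]
contact_force: [-0.3, -2.6, -2.3]
gripper_width: 0.0002
```

Emit:
drive_tool(moves=[[0,0,0,0.02,0.1,0,0],[0,0,0,0,0,0,0]])

```text
clock: 14.82
eef_pos: [0.5458, -0.2178, 0.1243]
tool_rot: [-3.141, -0.0, 2.979]
contact_force: [-1.2, -4.5, -3.3]
gripper_width: -0.0004
```

```bash
python3 - <<'E'
from h import *
o=readout.get_obs();print(o['contact_force'],o['eef_pos'],fd(o['eef_pos']))
im=cams.read_camera('scene')[:,:,::-1]
zoom('scene','pics/s16.png',275,135,130,110,6,im)
E
```

```text
[-1.2146953  -4.47666845 -3.28764217] [ 0.5457775  -0.21778075  0.12426057] [  1.527627    31.33818008 124.26057362]
```

View pics/s16.png

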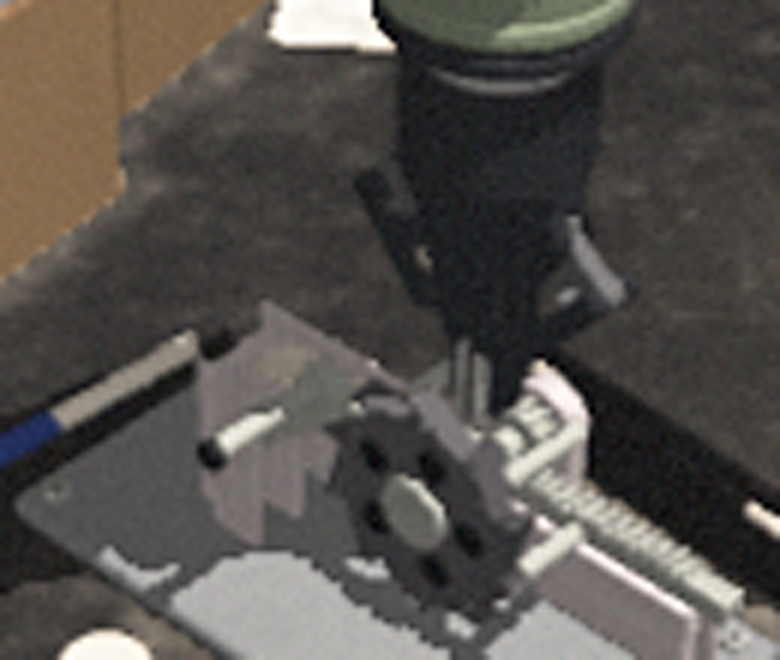

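```bash
python3 - <<'E'
from h import *
def px(x,y): return (275+(x+.5)/6-.5,135+(y+.5)/6-.5)
B=[(372,457),(375,517),(430,465),(434,573),(468,537)]
P=np.array([face('scene',*px(*p)) for p in B]); c=P.mean(0)
a=np.degrees(np.arctan2(P[:,0]-c[0],P[:,2]-c[2])); d=(np.array([-20.2,-89.1,53.7,-162.5,125.3])-a+180)%360-180
print(d,np.radians(d.mean())-.044)
print(readout.get_obs()['contact_force'])
E
```

```text
[39.96960751 39.43131981 39.8997338  39.24467059 41.40407049] 0.6539550811507989
[-1.02565797 -5.00012938 -2.64477176]
```

Emit:
drive_tool(moves=[[0,0,0,0.01,0.1,0,0],[0,0,0,0,0,0,0]])

```text
clock: 15.03
eef_pos: [0.5458, -0.2175, 0.1243]
tool_rot: [-3.14, 0.0, 2.978]
contact_force: [-0.5, -7.9, -4.4]
gripper_width: -0.0004
```

The force climbs while the tool hardly advances, and the holes read 0.65, so the tooth bears on the pawl. I'll back off in +x, rise and check.

Emit:
drive_tool(moves=[[0,0,0,-0.05,-0.3,0,0],[0,0,0,-0.08,-0.5,0,0],[0,0,0,0,0,0,0],[0,0,0,0,0,2,0],[0,0,0,0,0,4,0],[0,0,0,0,0,4,0],[0,0,0,0,0,4,0],[0,0,0,0,0,4,0],[0,0,0,0,-4,0,0],[0,0,0,0,-4,0,0],[0,0,0,0,-4,0,0],[0,0,0,0,0,0,0],[0,0,0,0,0,0,0]])

```text
clock: 16.12
eef_pos: [0.544, -0.3464, 0.3036]
tool_rot: [3.141, -0.001, 2.976]
contact_force: [0.6, 1.7, 0.1]
gripper_width: -0.0001
```

```bash
python3 - <<'E'
from h import *
o=readout.get_obs();print(o['contact_force'],o['eef_pos'],fd(o['eef_pos']))
im=cams.read_camera('scene')[:,:,::-1]
zoom('scene','pics/s17.png',275,135,130,110,6,im)
zoom('scene','pics/s18.png',265,165,160,120,5,im)
E
```

```text
[0.55281534 1.68906905 0.10243033] [ 0.54397189 -0.34639224  0.30359119] [128.7349267   50.37705394 303.59118757]
```

View pics/s17.png

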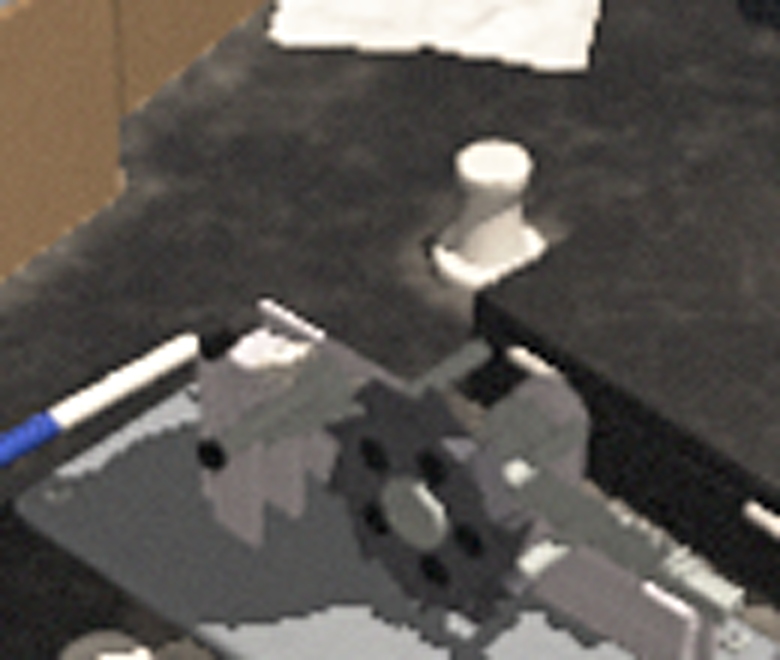

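View pics/s18.png

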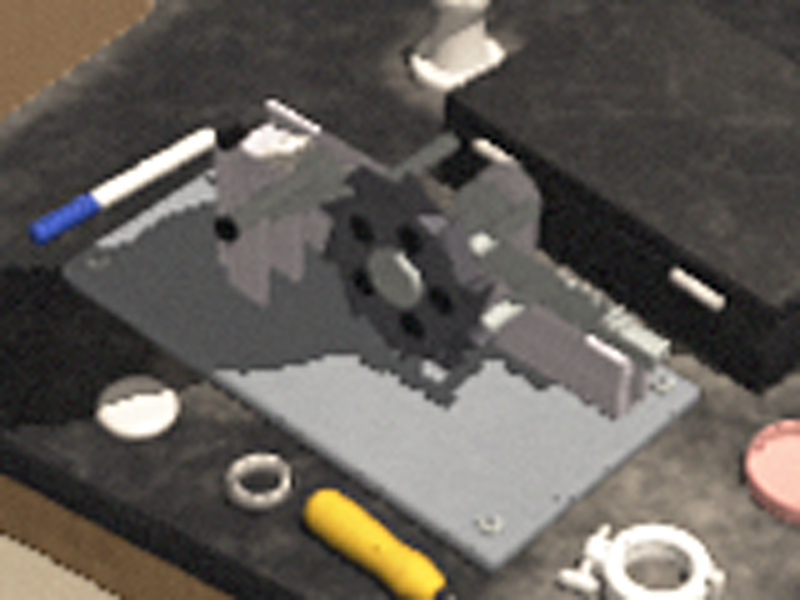

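Pawl button at (226,229), about 1 px lower than at the start, so it is down at the bottom of the notch. The wheel holes are where they were at the stop, and the bystanders look unmoved. The arm is clear, so I'm handing in.

```bash
python3 -c "
from cell import job
print(job.sign_off())"
```

```text
the job is handed in; nothing more can be done
None
```

The job is handed in at about 16 s of the 67 s allowed. The hand-in reports no verdict, so what follows rests on my own checks.

With closed fingertips I tipped the pawl over its balance onto its rest and pushed pin0 back to about 0.45 rad. I then tipped the pawl back down and pushed the wheel on to its stop. I never pinched anything.

**Last checks:**
- **Wheel:** at the stop the push force rose to about 8 N while the tool barely advanced. The wheel's hole pattern showed a turn of about 0.70 rad from the start. My absolute reading of 0.65 rad assumes a start of about -0.04. The true stop should be 0.628, so the reading is about 0.03 high, within picture accuracy.
- **Pawl:** its peg button sits about 1 pixel lower than at the start, which fits the bottom of a notch.
- **After backing off:** the holes had not moved, and the arm was well clear at z about 0.30 m.
- **Loose things:** those in the last close-up (cap, centring ring, driver, marker, ring clamp, dish) showed no visible shift. I judged this by eye and did not measure it.

No check failed.

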